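# Take the blue snap-setting head out of its quick coupling

### The arm

A 6-joint arm with a two-finger parallel gripper is mounted at the origin on the work surface. World frame = base frame: x ahead of the robot, y to its left, z up, the work surface at z = 0. Lengths are in m, angles in rad, forces in N, time in s.
With the tool pointing down it reaches from about 0.2 to 0.875 m from the base axis. Payload 3.4 kg.
Tool frame: the origin (TCP) lies on the centre line of the jaws, within the pads' length; the fingertips stand 19 mm ahead of it and the grasp point (between the pads) is the TCP; z points along the fingers, y is the direction in which the jaws open and shut (so a half turn about z gives the same grasp; the last joint's range is limited). The gripper opens to 94 mm and grips with 3 to 60 N. Pads are 16 mm wide; open, the fingers measure 119 mm over their backs; the gripper's body (75 mm by 177 mm) begins 78 mm behind the grasp point.
Start: joints at [-1.222, 0.276, 1.505, -0, 1.361, -0.121], TCP at [0.26, -0.513, 0.224] pointing down, gripper open.
Joint ranges: [-2.89, 2.89], [-0.75, 2.08], [0.22, 2.7], [-1.18, 4.32], [0.11, 2.71], [-2.7, 2.7]. Speed limits (rad/s): [2.57, 2.57, 3.14, 3.14, 3.14, 3.14].

### API

Orientations are given as a unit quaternion [x, y, z, w].
In Python, from workcell import ctrl, vision, ticket gives the robot as it stands.
- The arm moves only by the tool drive_tool, never from a script. Its argument "plan" is a list of rows, each an object of numbers: "tx", "ty", "tz": the shift along the world's x, y, z in units of 40 mm (1.0 is 40 mm); "ax", "ay", "az": the turn, a rotation vector about the world's x, y, z in rad; "jaw": the closure, from -1 (fully open) to 1 (shut). In form: [{"tx": .., "ty": .., "tz": .., "ax": .., "ay": .., "az": .., "jaw": ..}, ...]. A call has 1 to 12 rows; each row shifts and turns the commanded pose from where the row before left it; what a row does not reach is not made up. A row lasts 1/12 s, in which the tool goes at most 41.7 mm and 7.16 degrees, less where a joint would pass 70% of its speed; a pose out of reach is approached as far as the arm can. A call is refused whole if a number of a shift passes 1 or a number of a turn 0.125, either way. A call with a gripper value outside its range is refused whole. The fingers move at their own pace and stop on an object; "force" is the grip in N (left out, the last holds). Time passes only in rows, so rows that do not move let the fingers close. It gives the time, the measured TCP pose, the force and the opening at its end, in the units of the state.
- ctrl.read_state(): the state, without advancing time (a new reading comes with each control period).
- vision.snapshot(name): name is "side" or "top"; returns the picture (400x640x3 uint8, blue, green, red); there is no depth.
- vision.camera_model(name): a dict with "fx", "fy", "cx", "cy" (pixels), "camera_from_world" (4x4, takes a point from world to camera coordinates). Camera axes: x right, y up, looking along -z (the intrinsics and any distortion apply to the point x, -y, -z); pixel columns grow to the right and rows downward; lengths in m; the calibration is good to about 2 mm. A picture is of the moment at which its call begins. camera_model takes no time and is no camera call.
- ticket.hand_in(): hands the job in, once; it reports no verdict.
The state is a dict: "clock": time; "joint_positions": joint angles; "dq": joint speeds; "effort": joint torques, N m; "tool_pos": TCP position; "tcp_rot": TCP orientation; "wrist_force": force on the tool from outside, world axes, zero at the start; "wrist_torque": the same for the moment, N m; "grip_width": finger opening in m.
Only numpy, scipy, OpenCV 4.12 (cv2) and the standard library are available. Lean on these libraries where they do the work, as an engineer would, in place of code of your own. Each camera call takes 0.05 s, during which the arm holds its last target.

### The job

On the sewing table two snap-setting heads are locked in spring-sleeve quick couplings. Push the sleeve of the blue one back (down) to unlock it, pull the blue head straight up out of the coupling so that the sleeve springs back up, and put the head into the open red box and let go, without tossing it or dropping it from high up. Leave the orange head locked in its coupling.

Things in the scene. Friction and masses are not known exactly. Their poses are not given: they have to be found in the camera images.
- blue_grip (a point): Centre of the blue knob, a round cylinder 30 mm across, 46 mm tall, 89 mm above the table while seated; z is its axis, up. A steel shank 18 mm across reaches 25 mm below the knob, so the head ends 48 mm below this point. Loose, 0.08 to 0.17 kg. Its coupling is fixed to the table on the same axis: foot 100 mm across, 12 mm high; fixed socket 32 mm across, top at 66 mm, on which the knob rests.
- blue_sleeve (a joint): Sprung sleeve round the blue knob, m: 0 up, locked; 0.015 down at its stop. Grey flat flange, outside 88 mm, hole 34 mm, top 80 mm above the table when up; open fingertips astride the knob push it down, then close on the knob and lift, the sleeve following them up. Push it 10 to 14 mm to free the head; 4 N at first, 11 N at the stop. Springs up by itself.
- red_box: Open red plastic box fixed on the table, outside 150 mm (its x) by 120 mm (its y), 40 mm tall, walls and floor 5 mm thick. Origin: centre of its underside, on the table. The blue head goes in here, standing or lying.
- orange_grip (a point): Centre of the orange knob of the other head: same shape and sizes as the blue one, seated in an identical coupling. To be left as it is.
Things that resemble listed ones, but are neither listed nor needed, are in the scene too. What is shaped like the part that bears blue_sleeve but purple is not meant. Of the things that look like the red_box, take the one that is farthest to the robot's right at the start.

How it is judged:
By the outcome, as a careful person would: the job done as asked, in the order asked, and still so for the second after the job is handed in, with the robot touching nothing.
It also fails if it takes over 48 s, if anything falls off the work surface, if the arm or the gripper's body presses on something with over 40 N, if the wrist force passes 120 N, or if a joint passes its speed limit or range.

## Working session

There is one attempt and no reset: what is moved stays moved. The work goes in short steps, Python scripts to look and compute and a tool call to move; the robot and the scene stay as the last step left them, time stands still between calls to the robot, and variables do not carry over. Pictures are saved under pics/ and viewed, and the job is handed in when it is done.

Besides the shell and the picture viewer there is one more tool, called after "Request:" as a command line: name --argument value ..., lists and objects as JSON in quotes. drive_tool: Moves the arm, as the interface text tells. Its arguments: {"type":"object","properties":{"plan":{"type":"array"},"force":{"type":"number"}},"required":["plan"]}

```bash
mkdir -p pics; python3 - <<'E'
from workcell import ctrl, vision
import cv2, numpy as np
for n in("side","top"):
    im=vision.snapshot(n); cv2.imwrite(f"pics/{n}0.png",im)
    m=vision.camera_model(n); print(n,{k:(np.round(v,4).tolist()) for k,v in m.items() if not isinstance(v,str)})
s=ctrl.read_state();print(s)
E
```

```text
side {'fx': 460.1868, 'fy': 460.1868, 'cx': 322.4068, 'cy': 205.9335, 'camera_from_world': [[-0.7006, -0.7135, 0.0146, 0.378], [0.4303, -0.4059, 0.8063, -0.2688], [-0.5693, 0.5711, 0.5913, -0.9714], [0.0, 0.0, 0.0, 1.0]]}
top {'fx': 425.3754, 'fy': 425.3754, 'cx': 316.4694, 'cy': 197.0475, 'camera_from_world': [[0.0267, -0.9993, -0.028, 0.0329], [0.9896, 0.0224, 0.1419, -0.5049], [-0.1412, -0.0314, 0.9895, -0.885], [0.0, 0.0, 0.0, 1.0]]}
{'clock': 0.1, 'joint_positions': array([-1.22198232e+00,  2.76516738e-01,  1.50593569e+00,  1.21473514e-05,
        1.36071189e+00, -1.20976100e-01]), 'dq': array([ 0.00112923, -0.00131288, -0.00307421, -0.00110557,  0.00071363,
        0.00073359]), 'effort': array([ 1.76362282e-03, -4.05456698e+01, -2.37780190e+01,  7.04424432e-02,
        2.99073081e-02, -4.97145766e-05]), 'tool_pos': array([ 0.26015846, -0.51227455,  0.22372802]), 'tcp_rot': array([ 9.72538767e-01,  2.32739616e-01, -8.34267903e-05, -7.81411575e-04]), 'wrist_force': array([-0.26031757, -1.24193116,  0.81439944]), 'wrist_torque': array([ 0.03231149, -0.05289222,  0.00229553]), 'grip_width': 0.09433146806692627}
```

View pics/side0.png

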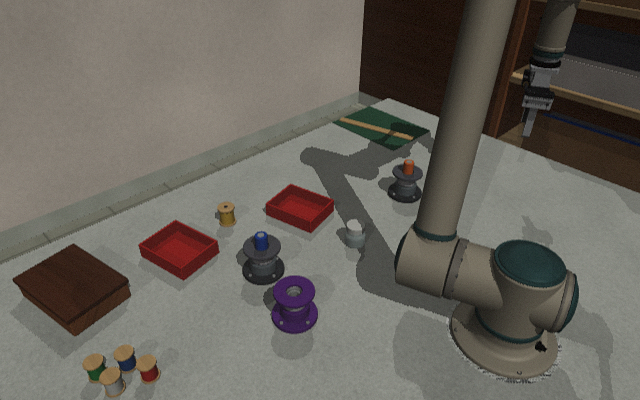

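View pics/top0.png

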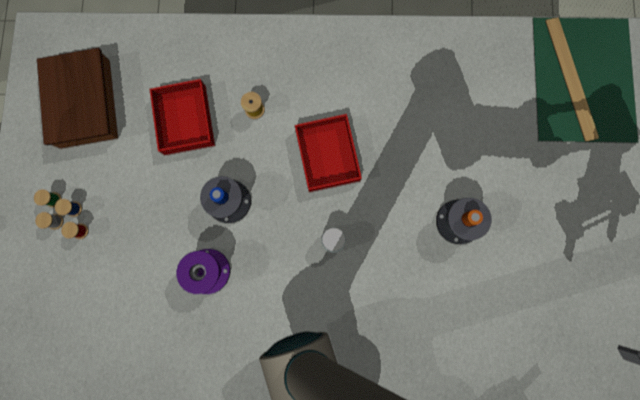

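The side view shows the blue head at about (262,245), the orange one at (408,170), and red boxes at (179,248) and (300,208). In the top view the blue knob is at (217,196), the orange one at (474,217), and the boxes at (183,117) and (329,152). Image right is −y, so the box at (329,152) is the one to use.

```bash
cat > h.py <<'E'
import cv2, numpy as np
from workcell import ctrl, vision
def ray(n,u,v):
    m=vision.camera_model(n);T=np.array(m["camera_from_world"])
    d=np.array([(u-m["cx"])/m["fx"],-(v-m["cy"])/m["fy"],-1.]);R=T[:3,:3]
    return -R.T@T[:3,3], R.T@d/np.linalg.norm(d)
def plane(n,u,v,z):
    o,d=ray(n,u,v);return o+d*(z-o[2])/d[2]
def tri(a,b):
    o1,d1=ray("side",*a);o2,d2=ray("top",*b)
    t=np.linalg.lstsq(np.c_[d1,-d2],o2-o1,rcond=None)[0]
    p,q=o1+t[0]*d1,o2+t[1]*d2
    return (p+q)/2,np.linalg.norm(p-q)
def proj(n,p):
    m=vision.camera_model(n);c=np.array(m["camera_from_world"])@np.r_[p,1]
    return np.array([m["cx"]+m["fx"]*c[0]/-c[2],m["cy"]-m["fy"]*c[1]/-c[2]])
E
python3 - <<'E'
from h import *
for n,(a,b) in {"side":((220,215),(340,310)),"top":((190,160),(270,240))}.items():
    im=cv2.imread(f"pics/{n}0.png")
    x0,y0=a;x1,y1=b
    c=im[y0:y1,x0:x1];cv2.imwrite(f"pics/{n}0c.png",cv2.resize(c,None,fx=6,fy=6,interpolation=cv2.INTER_CUBIC))
E
python3 - <<'E'
from h import *
for n in("side","top"):
    im=cv2.imread(f"pics/{n}0.png");hsv=cv2.cvtColor(im,cv2.COLOR_BGR2HSV)
    for nm,lo,hi in(("blue",(105,120,40),(125,255,255)),("red",(0,150,40),(4,255,255)),("red2",(172,150,40),(180,255,255)),("orange",(5,170,90),(14,255,255))):
        mk=cv2.inRange(hsv,lo,hi)
        k,l,s,c=cv2.connectedComponentsWithStats(mk)
        for i in range(1,k):
            if s[i,4]>40: print(n,nm,s[i].tolist(),np.round(c[i],1))
E
```

```text
side blue [550, 115, 57, 20, 93] [578.4 125. ]
side blue [607, 134, 28, 11, 48] [621.4 139.1]
side blue [255, 232, 13, 19, 182] [261.  241.8]
side blue [118, 358, 17, 13, 122] [126.7 364.6]
side red [266, 184, 68, 49, 1875] [299.7 207.3]
side red [139, 220, 80, 60, 2648] [178.7 248.9]
side red [141, 367, 17, 15, 141] [149.1 374.7]
side orange [404, 160, 10, 14, 84] [408.9 167.4]
top blue [209, 187, 19, 17, 170] [218.9 195.7]
top red [150, 79, 64, 75, 3307] [181.8 116.7]
top red [295, 114, 66, 77, 3411] [327.9 152.3]
top orange [465, 210, 18, 16, 125] [472.8 218.1]
```

View pics/side0c.png

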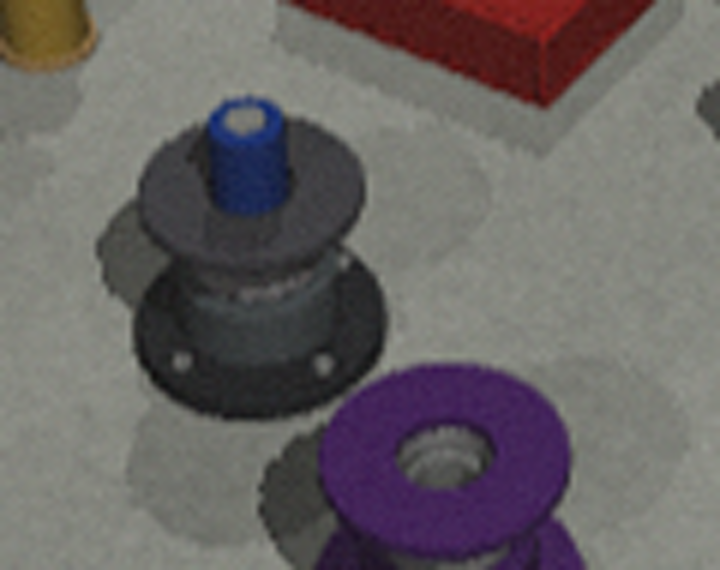

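View pics/top0c.png

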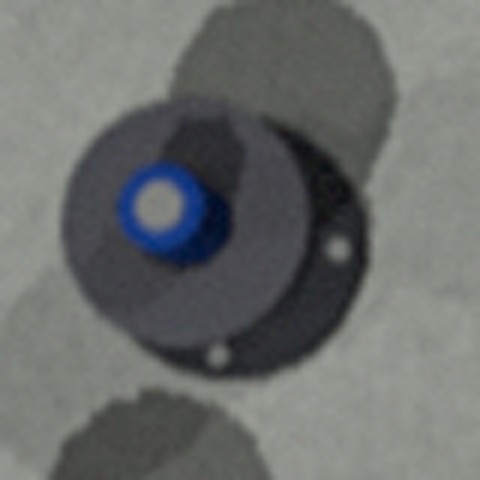

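```bash
python3 - <<'E'
from h import *
p,e=tri((260.4,234.5),(216.,193.8));print("knob top tri",p.round(4),e)
for n,(u,v) in {"side":(260.4,234.5),"top":(216.,193.8)}.items(): print(plane(n,u,v,.112).round(4))
print("flange tri",tri((261.6,246.2),(220.7,196.7)));
for n,(u,v) in {"side":(261.6,246.2),"top":(220.7,196.7)}.items(): print(plane(n,u,v,.08).round(4))
# box: rect from masks
for n,seed in(("side",(300,208)),("top",(328,152))):
    im=cv2.imread(f"pics/{n}0.png");hsv=cv2.cvtColor(im,cv2.COLOR_BGR2HSV)
    mk=cv2.inRange(hsv,(0,120,30),(6,255,255))|cv2.inRange(hsv,(172,120,30),(180,255,255))
    k,l,s,c=cv2.connectedComponentsWithStats(mk);i=l[seed[1],seed[0]]
    cs=cv2.findContours((l==i).astype(np.uint8),cv2.RETR_EXTERNAL,cv2.CHAIN_APPROX_NONE)[0][0]
    ap=cv2.approxPolyDP(cs,4,True)[:,0];print(n,ap.tolist())
    if n=="top":
        P=np.array([plane(n,*q,.04)[:2] for q in cs[:,0]],np.float32)
        print("rim rect",cv2.minAreaRect(P))
    for q in ap: print(q,plane(n,*q,.04)[:2].round(3),plane(n,*q,.0)[:2].round(3))
    a,b=((255,175),(345,240)) if n=="side" else ((285,105),(370,200))
    cv2.imwrite(f"pics/{n}box.png",cv2.resize(im[a[1]:b[1],a[0]:b[0]],None,fx=6,fy=6,interpolation=cv2.INTER_CUBIC))
E
```

```text
knob top tri [0.4951 0.2443 0.1116] 0.0005511411998388697
[0.4944 0.2444 0.112 ]
[0.4952 0.2443 0.112 ]
flange tri (array([0.49447276, 0.24381082, 0.07629119]), np.float64(7.661964184875234e-05))
[0.4909 0.2463 0.08  ]
[0.494  0.2429 0.08  ]
side [[266, 203], [266, 214], [310, 232], [333, 210], [333, 199], [292, 184]]
[266 203] [0.662 0.099] [0.706 0.066]
[266 214] [0.623 0.13 ] [0.665 0.099]
[310 232] [0.487 0.097] [0.522 0.064]
[333 210] [ 0.512 -0.013] [ 0.549 -0.052]
[333 199] [ 0.548 -0.049] [ 0.587 -0.09 ]
[292 184] [ 0.684 -0.016] [ 0.73  -0.055]
top [[346, 114], [295, 125], [309, 191], [360, 179]]
rim rect ((0.6039047837257385, 0.023446686565876007), (0.15398888289928436, 0.11916615068912506), 13.58523941040039)
[346 114] [ 0.691 -0.015] [ 0.705 -0.017]
[295 125] [0.664 0.097] [0.676 0.101]
[309 191] [0.516 0.062] [0.523 0.064]
[360 179] [ 0.545 -0.048] [ 0.553 -0.051]
```

View pics/topbox.png

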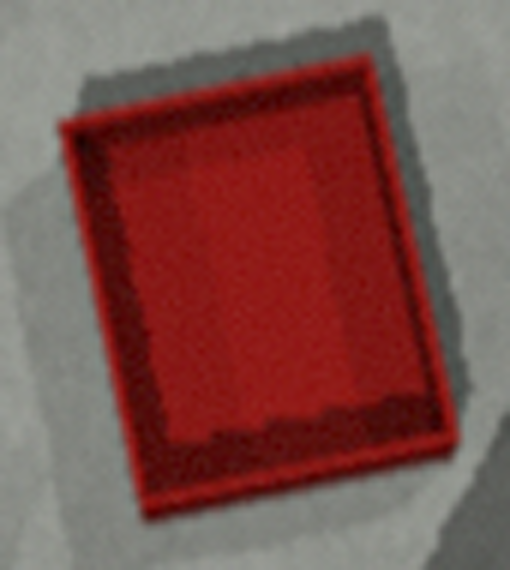

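View pics/sidebox.png

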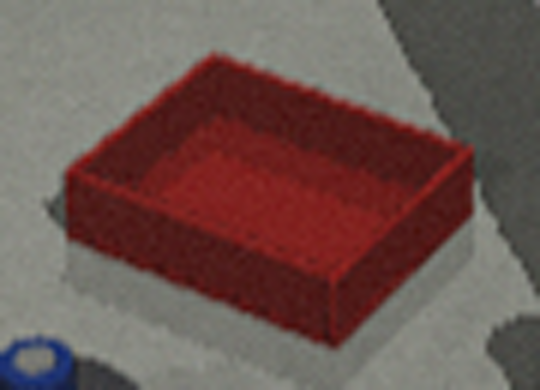

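The knob-top triangulation gives (0.495, 0.244, 0.1116), against an expected height of 0.112. The flange comes out at 0.076, roughly matching the expected 0.080. The box rim fit is 154×119 mm, centred at about (0.605, 0.024), yaw 13.6°. These are all plausible, so I'll move.

Request:
drive_tool --plan '[{"tx":0.1,"ty":0.4,"jaw":-0.06},{"tx":0.29,"ty":0.9,"jaw":-0.06},{"tx":0.29,"ty":0.94,"jaw":-0.06},{"tx":0.29,"ty":0.94,"jaw":-0.06},{"tx":0.29,"ty":0.94,"jaw":-0.06},{"tx":0.29,"ty":0.94,"jaw":-0.06},{"tx":0.29,"ty":0.94,"jaw":-0.06},{"tx":0.29,"ty":0.94,"jaw":-0.06},{"tx":0.29,"ty":0.94,"jaw":-0.06},{"tx":0.29,"ty":0.94,"jaw":-0.06},{"tx":0.29,"ty":0.94,"jaw":-0.06}]' --force 25

```text
validation failed for argument at $.pl...
```

Request:
drive_tool --plan '[{"tx":0.1,"ty":0.4,"tz":0,"ax":0,"ay":0,"az":0,"jaw":-0.06},{"tx":0.29,"ty":0.9,"tz":0,"ax":0,"ay":0,"az":0,"jaw":-0.06},{"tx":0.29,"ty":0.94,"tz":0,"ax":0,"ay":0,"az":0,"jaw":-0.06},{"tx":0.29,"ty":0.94,"tz":0,"ax":0,"ay":0,"az":0,"jaw":-0.06},{"tx":0.29,"ty":0.94,"tz":0,"ax":0,"ay":0,"az":0,"jaw":-0.06},{"tx":0.29,"ty":0.94,"tz":0,"ax":0,"ay":0,"az":0,"jaw":-0.06},{"tx":0.29,"ty":0.94,"tz":0,"ax":0,"ay":0,"az":0,"jaw":-0.06},{"tx":0.29,"ty":0.94,"tz":0,"ax":0,"ay":0,"az":0,"jaw":-0.06},{"tx":0.29,"ty":0.94,"tz":0,"ax":0,"ay":0,"az":0,"jaw":-0.06},{"tx":0.29,"ty":0.94,"tz":0,"ax":0,"ay":0,"az":0,"jaw":-0.06}]' --force 25

```text
clock: 0.93
tool_pos: [0.3685, -0.1579, 0.2243]
tcp_rot: [0.973, 0.232, 0.0, -0.0]
wrist_force: [1.2, -0.8, -1.3]
grip_width: 0.0501
```

Request:
drive_tool --plan '[{"tx":0.3,"ty":0.94,"tz":0,"ax":0,"ay":0,"az":0,"jaw":-0.06},{"tx":0.3,"ty":0.94,"tz":0,"ax":0,"ay":0,"az":0,"jaw":-0.06},{"tx":0.3,"ty":0.94,"tz":0,"ax":0,"ay":0,"az":0,"jaw":-0.06},{"tx":0.3,"ty":0.94,"tz":0,"ax":0,"ay":0,"az":0,"jaw":-0.06},{"tx":0.3,"ty":0.94,"tz":0,"ax":0,"ay":0,"az":0,"jaw":-0.06},{"tx":0.3,"ty":0.94,"tz":0,"ax":0,"ay":0,"az":0,"jaw":-0.06},{"tx":0.3,"ty":0.94,"tz":0,"ax":0,"ay":0,"az":0,"jaw":-0.06},{"tx":0.3,"ty":0.94,"tz":0,"ax":0,"ay":0,"az":0,"jaw":-0.06},{"tx":0.3,"ty":0.94,"tz":0,"ax":0,"ay":0,"az":0,"jaw":-0.06},{"tx":0.3,"ty":0.94,"tz":0,"ax":0,"ay":0,"az":0,"jaw":-0.06},{"tx":0.16,"ty":0.5,"tz":0,"ax":0,"ay":0,"az":0,"jaw":-0.06},{"tx":0,"ty":0.2,"tz":0,"ax":0,"ay":0,"az":0,"jaw":-0.06}]'

```text
clock: 1.93
tool_pos: [0.4959, 0.2472, 0.2236]
tcp_rot: [0.972, 0.234, -0.0, -0.0]
wrist_force: [-0.5, 0.4, -0.8]
grip_width: 0.0499
```

Request:
drive_tool --plan '[{"tx":-0.02,"ty":-0.07,"tz":-0.3,"ax":0,"ay":0,"az":0,"jaw":-0.06},{"tx":0,"ty":0,"tz":-0.5,"ax":0,"ay":0,"az":0,"jaw":-0.06},{"tx":0,"ty":0,"tz":-0.5,"ax":0,"ay":0,"az":0,"jaw":-0.06},{"tx":0,"ty":0,"tz":-0.5,"ax":0,"ay":0,"az":0,"jaw":-0.06},{"tx":0,"ty":0,"tz":-0.2,"ax":0,"ay":0,"az":0,"jaw":-0.06},{"tx":0,"ty":0,"tz":0,"ax":0,"ay":0,"az":0,"jaw":-0.06},{"tx":0,"ty":0,"tz":0,"ax":0,"ay":0,"az":0,"jaw":-0.06}]'

```text
clock: 2.52
tool_pos: [0.4942, 0.2406, 0.1447]
tcp_rot: [0.973, 0.232, -0.0, 0.0]
wrist_force: [0.0, 0.7, 0.2]
grip_width: 0.0501
```

```bash
cat > look.py <<'E'
import sys
from h import *
tag=sys.argv[1]; u=[]
for n,b in(("side",(200,150,360,320)),("top",(150,100,370,260))):
    im=vision.snapshot(n);x0,y0,x1,y1=b
    c=cv2.resize(im[y0:y1,x0:x1],None,fx=2.4,fy=2.4,interpolation=cv2.INTER_CUBIC)
    u.append(cv2.resize(c,(400,int(400*c.shape[0]/c.shape[1]))))
H=max(x.shape[0] for x in u)
u=[cv2.copyMakeBorder(x,0,H-x.shape[0],0,0,cv2.BORDER_CONSTANT) for x in u]
cv2.imwrite(f"pics/{tag}.png",np.hstack(u))
s=ctrl.read_state();print(s["clock"],s["tool_pos"].round(4),s["tcp_rot"].round(3),s["wrist_force"].round(1),s["grip_width"])
E
python3 look.py a1
```

```text
2.6167 [0.4952 0.2412 0.1458] [0.973 0.233 0.001 0.   ] [ 0.9  0.5 -0. ] 0.0498716446010016
```

View pics/a1.png

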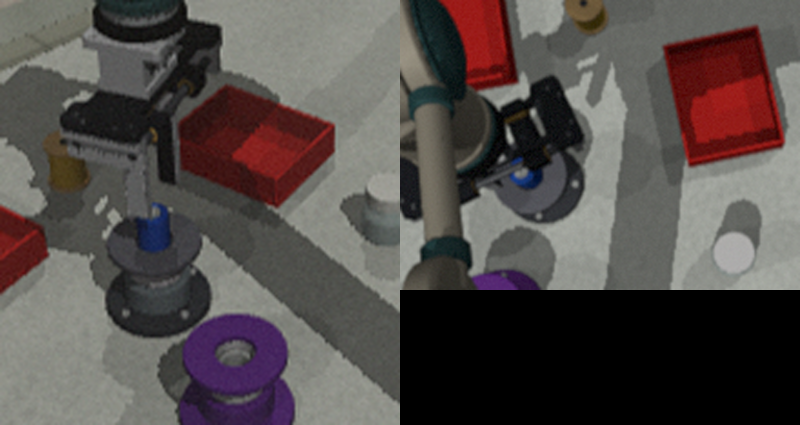

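The fingers straddle the blue knob, at about (155,215) in the left panel, and are still above the sleeve. I'll descend to just over the flange, then press down slowly.

Request:
drive_tool --plan '[{"tx":0,"ty":0.08,"tz":-0.2,"ax":0,"ay":0,"az":0,"jaw":-0.06},{"tx":0,"ty":0,"tz":-0.3,"ax":0,"ay":0,"az":0,"jaw":-0.06},{"tx":0,"ty":0,"tz":-0.3,"ax":0,"ay":0,"az":0,"jaw":-0.06},{"tx":0,"ty":0,"tz":-0.2,"ax":0,"ay":0,"az":0,"jaw":-0.06},{"tx":0,"ty":0,"tz":0,"ax":0,"ay":0,"az":0,"jaw":-0.06},{"tx":0,"ty":0,"tz":0,"ax":0,"ay":0,"az":0,"jaw":-0.06}]'

```text
clock: 3.12
tool_pos: [0.4943, 0.2446, 0.1044]
tcp_rot: [0.973, 0.233, -0.0, 0.0]
wrist_force: [0.8, -0.6, 0.7]
grip_width: 0.0501
```

```bash
python3 look.py a2
```

```text
3.2167 [0.4949 0.2447 0.1051] [ 0.973  0.233  0.001 -0.   ] [ 0.5 -1.3 -0.1] 0.04993496388190791
```

View pics/a2.png

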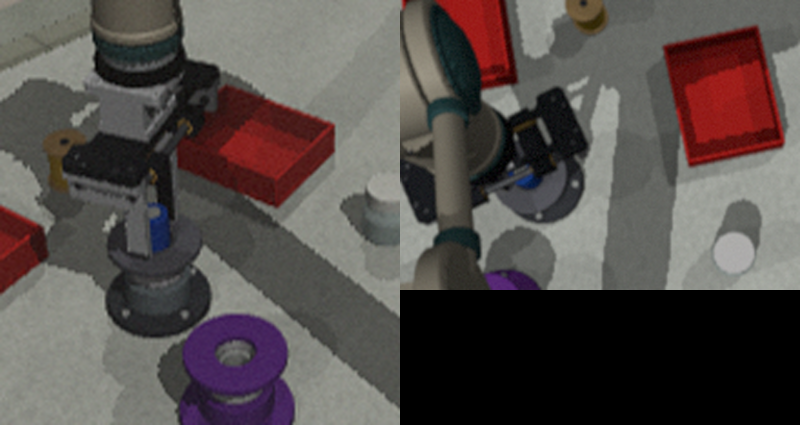

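The fingertips stand about 6 mm above the flange on both sides of the knob. Next is a slow push.

Request:
drive_tool --plan '[{"tx":0,"ty":0,"tz":-0.08,"ax":0,"ay":0,"az":0,"jaw":-0.06},{"tx":0,"ty":0,"tz":-0.08,"ax":0,"ay":0,"az":0,"jaw":-0.06},{"tx":0,"ty":0,"tz":-0.08,"ax":0,"ay":0,"az":0,"jaw":-0.06},{"tx":0,"ty":0,"tz":-0.08,"ax":0,"ay":0,"az":0,"jaw":-0.06},{"tx":0,"ty":0,"tz":0,"ax":0,"ay":0,"az":0,"jaw":-0.06},{"tx":0,"ty":0,"tz":0,"ax":0,"ay":0,"az":0,"jaw":-0.06}]'

```text
clock: 3.72
tool_pos: [0.495, 0.2447, 0.0926]
tcp_rot: [0.973, 0.233, 0.001, -0.0]
wrist_force: [0.2, -0.3, 6.1]
grip_width: 0.0496
```

Request:
drive_tool --plan '[{"tx":0,"ty":0,"tz":-0.05,"ax":0,"ay":0,"az":0,"jaw":-0.06},{"tx":0,"ty":0,"tz":-0.05,"ax":0,"ay":0,"az":0,"jaw":-0.06},{"tx":0,"ty":0,"tz":-0.05,"ax":0,"ay":0,"az":0,"jaw":-0.06},{"tx":0,"ty":0,"tz":0,"ax":0,"ay":0,"az":0,"jaw":-0.06},{"tx":0,"ty":0,"tz":0,"ax":0,"ay":0,"az":0,"jaw":-0.06}]'

```text
clock: 4.13
tool_pos: [0.495, 0.2447, 0.0871]
tcp_rot: [0.973, 0.233, 0.001, -0.0]
wrist_force: [-1.2, -0.4, 9.0]
grip_width: 0.0499
```

```bash
python3 -c "
from workcell import ctrl
for i in range(3):
  s=ctrl.read_state();print(s['tool_pos'],s['wrist_force'])"
```

```text
[0.49504338 0.24473758 0.08711394] [-1.16901728 -0.36751574  9.03295736]
[0.49504338 0.24473758 0.08711394] [-1.16901728 -0.36751574  9.03295736]
[0.49504338 0.24473758 0.08711394] [-1.16901728 -0.36751574  9.03295736]
```

The force is 9 N at about 12 mm of push, which is inside the 10–14 mm window. Closing on the knob now.

Request:
drive_tool --plan '[{"tx":0,"ty":0,"tz":0,"ax":0,"ay":0,"az":0,"jaw":0.2},{"tx":0,"ty":0,"tz":0,"ax":0,"ay":0,"az":0,"jaw":0.5},{"tx":0,"ty":0,"tz":0,"ax":0,"ay":0,"az":0,"jaw":1},{"tx":0,"ty":0,"tz":0,"ax":0,"ay":0,"az":0,"jaw":1},{"tx":0,"ty":0,"tz":0,"ax":0,"ay":0,"az":0,"jaw":1},{"tx":0,"ty":0,"tz":0,"ax":0,"ay":0,"az":0,"jaw":1}]' --force 25

```text
clock: 4.63
tool_pos: [0.4958, 0.2451, 0.0874]
tcp_rot: [0.973, 0.233, 0.002, -0.0]
wrist_force: [-1.1, 0.4, 10.0]
grip_width: 0.0296
```

Request:
drive_tool --plan '[{"tx":0,"ty":0,"tz":0.1,"ax":0,"ay":0,"az":0,"jaw":1},{"tx":0,"ty":0,"tz":0.15,"ax":0,"ay":0,"az":0,"jaw":1},{"tx":0,"ty":0,"tz":0.2,"ax":0,"ay":0,"az":0,"jaw":1},{"tx":0,"ty":0,"tz":0.2,"ax":0,"ay":0,"az":0,"jaw":1},{"tx":0,"ty":0,"tz":0.2,"ax":0,"ay":0,"az":0,"jaw":1},{"tx":0,"ty":0,"tz":0.15,"ax":0,"ay":0,"az":0,"jaw":1}]'

```text
clock: 5.13
tool_pos: [0.4938, 0.2442, 0.1263]
tcp_rot: [0.973, 0.233, -0.001, 0.0]
wrist_force: [-0.4, 0.3, -1.4]
grip_width: 0.0296
```

Request:
drive_tool --plan '[{"tx":0,"ty":0,"tz":0.3,"ax":0,"ay":0,"az":0,"jaw":1},{"tx":0,"ty":0,"tz":0.4,"ax":0,"ay":0,"az":0,"jaw":1},{"tx":0,"ty":0,"tz":0.4,"ax":0,"ay":0,"az":0,"jaw":1},{"tx":0,"ty":0,"tz":0.2,"ax":0,"ay":0,"az":0,"jaw":1},{"tx":0,"ty":0,"tz":0,"ax":0,"ay":0,"az":0,"jaw":1}]'

```text
clock: 5.55
tool_pos: [0.4952, 0.2448, 0.1796]
tcp_rot: [0.973, 0.233, 0.002, -0.0]
wrist_force: [1.2, -0.4, -1.4]
grip_width: 0.0298
```

```bash
python3 look.py a3
```

```text
5.65 [0.4938 0.2443 0.1774] [ 0.973  0.233 -0.     0.   ] [-0.2 -0.  -2. ] 0.02952088555986586
```

View pics/a3.png

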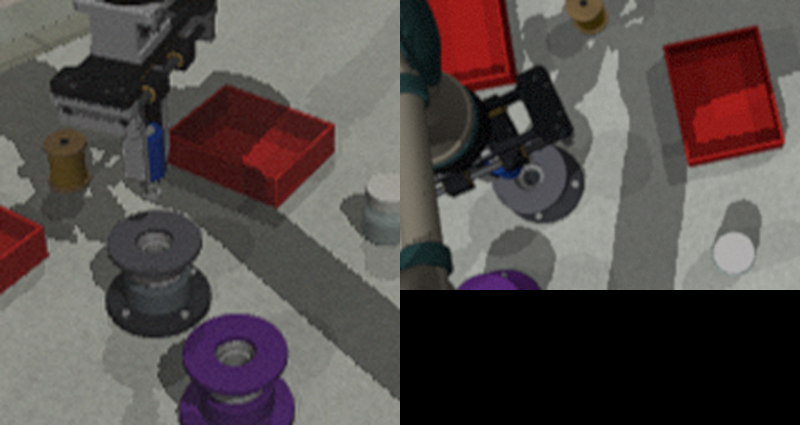

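The head hangs in the jaws, with its shank at about (150,190) in the left panel. The coupling below is empty and its sleeve is back up. Moving to the box.

Request:
drive_tool --plan '[{"tx":0.15,"ty":-0.3,"tz":0,"ax":0,"ay":0,"az":0,"jaw":1},{"tx":0.3,"ty":-0.6,"tz":0,"ax":0,"ay":0,"az":0,"jaw":1},{"tx":0.37,"ty":-0.74,"tz":0,"ax":0,"ay":0,"az":0,"jaw":1},{"tx":0.37,"ty":-0.74,"tz":0,"ax":0,"ay":0,"az":0,"jaw":1},{"tx":0.37,"ty":-0.74,"tz":0,"ax":0,"ay":0,"az":0,"jaw":1},{"tx":0.37,"ty":-0.74,"tz":0,"ax":0,"ay":0,"az":0,"jaw":1},{"tx":0.37,"ty":-0.74,"tz":0,"ax":0,"ay":0,"az":0,"jaw":1},{"tx":0.3,"ty":-0.6,"tz":0,"ax":0,"ay":0,"az":0,"jaw":1},{"tx":0.17,"ty":-0.3,"tz":0,"ax":0,"ay":0,"az":0,"jaw":1},{"tx":0,"ty":0,"tz":0,"ax":0,"ay":0,"az":0,"jaw":1},{"tx":0,"ty":0,"tz":0,"ax":0,"ay":0,"az":0,"jaw":1}]'

```text
clock: 6.57
tool_pos: [0.6044, 0.0242, 0.1766]
tcp_rot: [0.973, 0.232, -0.001, -0.001]
wrist_force: [-0.2, 1.0, -1.2]
grip_width: 0.0299
```

```bash
python3 look.py a4
```

```text
6.6667 [0.604  0.0256 0.1772] [ 0.972  0.233 -0.001 -0.001] [ 0.3  0.6 -1.8] 0.029572585010689913
```

View pics/a4.png

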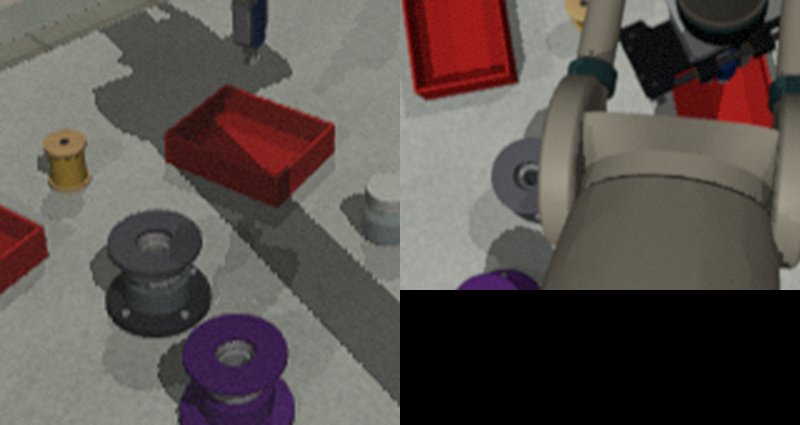

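The head hangs above the box, with its shank tip at about (250,60) in the left panel, and the measured TCP is at the box centre. Lowering it.

Request:
drive_tool --plan '[{"tx":0,"ty":0,"tz":-0.2,"ax":0,"ay":0,"az":0,"jaw":1},{"tx":0,"ty":0,"tz":-0.5,"ax":0,"ay":0,"az":0,"jaw":1},{"tx":0,"ty":0,"tz":-0.5,"ax":0,"ay":0,"az":0,"jaw":1},{"tx":0,"ty":0,"tz":-0.5,"ax":0,"ay":0,"az":0,"jaw":1},{"tx":0,"ty":0,"tz":-0.5,"ax":0,"ay":0,"az":0,"jaw":1},{"tx":0,"ty":0,"tz":-0.4,"ax":0,"ay":0,"az":0,"jaw":1},{"tx":0,"ty":0,"tz":-0.2,"ax":0,"ay":0,"az":0,"jaw":1},{"tx":0,"ty":0,"tz":-0.1,"ax":0,"ay":0,"az":0,"jaw":1},{"tx":0,"ty":0,"tz":0,"ax":0,"ay":0,"az":0,"jaw":1},{"tx":0,"ty":0,"tz":0,"ax":0,"ay":0,"az":0,"jaw":1}]'

```text
clock: 7.5
tool_pos: [0.6056, 0.0249, 0.0623]
tcp_rot: [0.972, 0.233, 0.001, 0.0]
wrist_force: [0.6, -0.2, -1.3]
grip_width: 0.0294
```

```bash
python3 look.py a5
```

```text
7.6 [0.606  0.0246 0.0629] [0.972 0.233 0.001 0.   ] [-0.7  0.3 -1.4] 0.02959974954161893
```

View pics/a5.png

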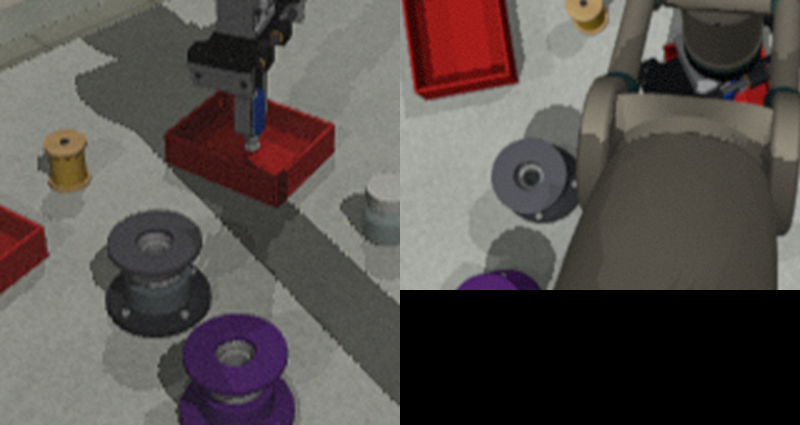

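The shank tip at about (250,148) is inside the box, roughly 12 mm above the floor. Easing it down to contact.

Request:
drive_tool --plan '[{"tx":0,"ty":0,"tz":-0.1,"ax":0,"ay":0,"az":0,"jaw":1},{"tx":0,"ty":0,"tz":-0.1,"ax":0,"ay":0,"az":0,"jaw":1},{"tx":0,"ty":0,"tz":-0.05,"ax":0,"ay":0,"az":0,"jaw":1},{"tx":0,"ty":0,"tz":0,"ax":0,"ay":0,"az":0,"jaw":1},{"tx":0,"ty":0,"tz":0,"ax":0,"ay":0,"az":0,"jaw":1}]'

```text
clock: 8.02
tool_pos: [0.605, 0.0244, 0.0515]
tcp_rot: [0.973, 0.233, -0.0, -0.0]
wrist_force: [-0.6, -0.1, -0.4]
grip_width: 0.0295
```

Request:
drive_tool --plan '[{"tx":0,"ty":0,"tz":-0.03,"ax":0,"ay":0,"az":0,"jaw":1},{"tx":0,"ty":0,"tz":0,"ax":0,"ay":0,"az":0,"jaw":1},{"tx":0,"ty":0,"tz":0,"ax":0,"ay":0,"az":0,"jaw":1}]'

```text
clock: 8.27
tool_pos: [0.6052, 0.0244, 0.0514]
tcp_rot: [0.973, 0.233, 0.0, 0.0]
wrist_force: [-1.8, -0.7, 4.6]
grip_width: 0.0294
```

On the floor: the vertical force reads +4.6 N. Releasing gently to about 50 mm, then going straight up.

Request:
drive_tool --plan '[{"tx":0,"ty":0,"tz":0,"ax":0,"ay":0,"az":0,"jaw":0.2},{"tx":0,"ty":0,"tz":0,"ax":0,"ay":0,"az":0,"jaw":0},{"tx":0,"ty":0,"tz":0,"ax":0,"ay":0,"az":0,"jaw":-0.1},{"tx":0,"ty":0,"tz":0,"ax":0,"ay":0,"az":0,"jaw":-0.1},{"tx":0,"ty":0,"tz":0,"ax":0,"ay":0,"az":0,"jaw":-0.1},{"tx":0,"ty":0,"tz":0,"ax":0,"ay":0,"az":0,"jaw":-0.1}]'

```text
clock: 8.77
tool_pos: [0.6051, 0.0245, 0.0503]
tcp_rot: [0.973, 0.233, -0.0, 0.0]
wrist_force: [-0.0, 0.5, 0.6]
grip_width: 0.0517
```

Request:
drive_tool --plan '[{"tx":0,"ty":0,"tz":0.15,"ax":0,"ay":0,"az":0,"jaw":-0.1},{"tx":0,"ty":0,"tz":0.3,"ax":0,"ay":0,"az":0,"jaw":-0.1},{"tx":0,"ty":0,"tz":0.5,"ax":0,"ay":0,"az":0,"jaw":-0.1},{"tx":0,"ty":0,"tz":0.7,"ax":0,"ay":0,"az":0,"jaw":-0.1},{"tx":0,"ty":0,"tz":0.7,"ax":0,"ay":0,"az":0,"jaw":-0.1},{"tx":0,"ty":0,"tz":0.7,"ax":0,"ay":0,"az":0,"jaw":-0.1},{"tx":0,"ty":0,"tz":0.7,"ax":0,"ay":0,"az":0,"jaw":-0.1},{"tx":0,"ty":0,"tz":0.3,"ax":0,"ay":0,"az":0,"jaw":-0.1},{"tx":0,"ty":0,"tz":0,"ax":0,"ay":0,"az":0,"jaw":-0.1},{"tx":0,"ty":0,"tz":0,"ax":0,"ay":0,"az":0,"jaw":-0.1}]'

```text
clock: 9.6
tool_pos: [0.6052, 0.0245, 0.2132]
tcp_rot: [0.973, 0.233, 0.001, 0.0]
wrist_force: [-1.0, 0.2, -0.4]
grip_width: 0.0516
```

```bash
python3 look.py a6; python3 -c "
from h import *
cv2.imwrite('pics/side6.png',vision.snapshot('side'))"
```

```text
9.7 [0.6041 0.0245 0.2111] [ 0.973  0.233 -0.001 -0.   ] [ 0.8 -0.7 -0.4] 0.051884593638346375
```

View pics/a6.png

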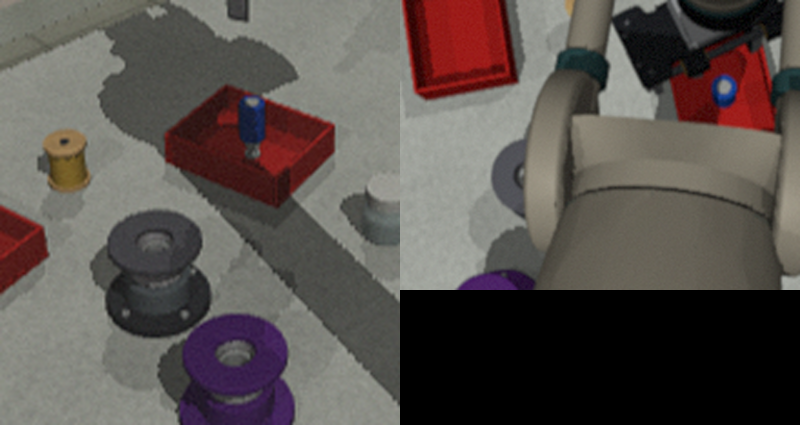

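View pics/side6.png

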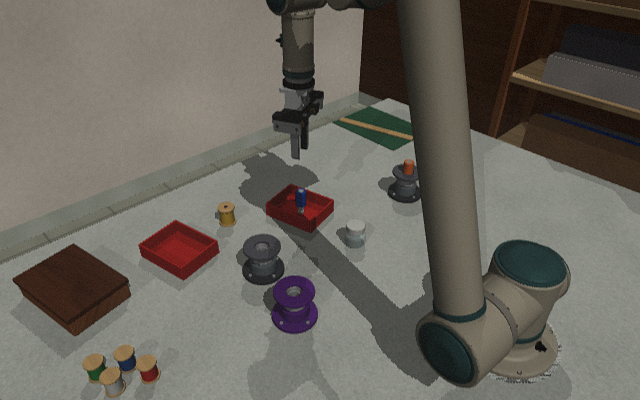

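The blue head stands in the correct box at about (301,200). The sleeve at (262,245) is up and empty. The orange head at (408,170) is untouched, and the gripper is well clear.

```bash
python3 -c "
from workcell import ticket
print(ticket.hand_in())"
```

```text
the job is handed in; nothing more can be done
None
```

The blue head is standing in the right-hand red box and the job is handed in, with the last clock reading at 9.7 s of the 48 s allowed. I pushed the blue sleeve down about 12 mm (9–10 N), gripped the knob (29.6 mm opening) and lifted it straight out. I then set it on the box floor, with contact reading 4.6 N, before letting go.

The last pictures show the head upright in the box, the blue coupling empty with its sleeve back up, and the orange head still seated. The open gripper is well clear, with its TCP at about 0.21 m.

- **Measurement difference:** the two-view height of the blue flange came out at 76 mm against the stated 80 mm. The knob top agreed at 111.6 mm against 112 mm, and the push force confirmed the stated flange height.
- **Refused call:** one early move call was refused for its format before anything moved.

No other check failed.

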